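# Open the soap jar in the shower caddy

### The arm

A 7-joint arm with a two-finger parallel gripper is mounted at the origin on the work surface. World frame = base frame: x ahead of the robot, y to its left, z up, the work surface at z = 0. Lengths are in m, angles in rad, forces in N, time in s.
With the tool pointing down it reaches from about 0.35 to 0.9 m from the base axis. Payload 19.9 kg.
Tool frame: the origin (TCP) lies on the centre line of the jaws, within the pads' length; the fingertips stand 25 mm ahead of it and the grasp point (between the pads) lies 6 mm ahead of it; z points along the fingers, y is the line along which they close (so a half turn about z gives the same grasp; the last joint's range is limited). The gripper opens to 85 mm and grips with 20 to 120 N. Pads are 22 mm wide; open, the fingers measure 114 mm over their backs; the gripper's body (76 mm by 85 mm) begins 54 mm behind the grasp point. The pads swing forward as they close: fully open they stand 13 mm farther back than shut.
Start: joints at [-1.29, 0.417, -0.01, 1.614, 0.005, 1.111, -0.053], TCP at [0.198, 0.593, 0.224] pointing down, gripper open.
Joint ranges: [-2.81, 2.81], [-0.39, 2.02], [-1.27, 1.25], [0.06, 2.57], [-1.19, 4.33], [0.19, 2], [-2.82, 2.82]. Speed limits (rad/s): [1.89, 1.89, 2.39, 2.39, 3.01, 3.01, 3.01].

### API

Orientations are given as a unit quaternion [x, y, z, w].
In Python, from bench import ctrl, cams, boxes_of, place_of gives the robot as it stands. The module is installed in compiled form; this text tells all that it offers.
- The arm moves only by the tool arm_command, never from a script. Its argument "steps" is a list of rows, each an object of numbers: "tx", "ty", "tz": the shift along the tool's x, y, z in mm; "rx", "ry", "rz": the turn, a rotation vector about the tool's x, y, z in degrees; "hand": the finger opening in mm, from 0 to 85.4. In form: [{"tx": .., "ty": .., "tz": .., "rx": .., "ry": .., "rz": .., "hand": ..}, ...]. A call has 1 to 20 rows; each row shifts and turns the commanded pose from where the row before left it, along the tool's axes as they then stand; what a row does not reach is not made up. A row lasts 1/12 s, in which the tool goes at most 41.7 mm and 7.16 degrees, less where a joint would pass 70% of its speed; a pose out of reach is approached as far as the arm can. A call is refused whole if a number of a shift passes 41.7 or a number of a turn 7.16, either way. A call with a gripper value outside its range is refused whole. The fingers move at their own pace and stop on an object; "force" is the grip in N (left out, the last holds). Time passes only in rows, so rows that do not move let the fingers close. It gives the time, the measured TCP pose, the force, the opening and the grip force at its end, in the units of the state.
- ctrl.observe(): the state, without advancing time (a new reading comes with each control period).
- cams.grab_frame(name): name is "scene" or "top"; returns (picture, depth): 480x640x3 uint8, red, green, blue; 480x640 float32, m along the optical axis (not along the pixel's ray), 0 where there is no reading.
- cams.camera_model(name): a dict with "mtx" (3x3 intrinsics, pixels), "view" (4x4, takes a point from world to camera coordinates). Camera axes: x right, y down, z forward; pixel columns grow to the right and rows downward; lengths in m; the calibration is good to about 2 mm. A picture is of the moment at which its call begins. camera_model takes no time and is no camera call.
- ctrl.finish_job(): hands the job in; it is judged then, once.
Trained networks look in the newest picture that a camera, given by its name, has taken for a name from the list of things; names that differ only in an ending like _2 or _b are one class to them, and where a whole thing is asked for, a point or a joint stands for the part that bears it (a point fixed in the world has none). Each returns a list of dicts, best first, with "p" (0 to 1); they miss things now and then, are a little off and sometimes report something else, mostly with a low value. They report only what shows in the picture. A call takes as long as a camera call. They do not tell look-alikes from the thing itself.
- boxes_of(target, camera): "at" ([column, row] as shares, 0 to 1, of the picture: columns of its width, rows of its height, amid what is visible of it).
- place_of(target, camera): "at" ([column, row] as shares, 0 to 1, of the picture: columns of its width, rows of its height: a listed point, or the origin of a listed thing).
The state is a dict: "time_s": time; "joints": joint angles; "joint_velocities": joint speeds; "tau": joint torques, N m; "ee_pos": TCP position; "ee_rot": TCP orientation; "contact_force": force on the tool from outside, world axes, zero at the start; "wrist_torque": the same for the moment, N m; "finger_gap": opening from 0.0 (shut) to 1.0 (fully open); "grip_force": force on a finger pad.
Only numpy, scipy, OpenCV 4.12 (cv2) and the standard library are available. Lean on these libraries where they do the work, as an engineer would, in place of code of your own. Each camera call takes 0.05 s, during which the arm holds its last target. There are 200 camera calls.

### The job

The jar of soap tablets stands in the square socket of the clear shower caddy, under a loose splash lid: lift that lid off by its blue knob and set it down, without dropping it, flat on the grey-black rubber mat. Then grip the jar's tight black cap and unscrew it anticlockwise while the caddy's socket braces the jar, stop turning as soon as the threads let go, and lift the cap straight up off the jar, which must stay seated in its socket. Finish while still holding the cap level, two to five centimetres straight above the open mouth and turned no further, and leave the other bath things undisturbed.

Things in the scene. Friction and masses are not known exactly. Their poses are not given: they have to be found in the camera images.
- caddy: clear plastic caddy, fixed to the bench. Origin: underside centre of its square front bay, 160 x 160 mm outside, 152 inside, walls 118 high; x points to the open back bay (70 deep, walls 70 high, razor in it 92 high). Mid-bay, on the 6 mm floor, a white square socket (77 mm inside, 30 deep) keeps the jar from turning. An open gripper has room between cap and walls
- lid: loose clear square lid with white border, 166 x 166 x 4 mm, 140 g, lying on the caddy's rim. Origin: centre of the plate's underside (118 mm above the bench when on the caddy); a 6 mm deep white lip, 146 mm square, hangs inside the rim with 3 mm play, so the origin lies 10 mm above the bench when the lid lies flat on the mat. z up through the knob
- lid_knob (a point): middle of the grip of the lid's blue round knob: 26 mm diameter, grip height 22 mm, centre 23 mm above the plate's underside
- jar: square amber glass jar, 74 x 74 mm, shoulder at 60 mm, round threaded neck 44 mm wide up to 88.5 mm, about 0.4 kg, loose in the caddy's socket (1.5 mm play each side, underside 6 mm above the bench). Origin: underside centre, z up, x along the caddy's x. Pull up before the threads are free and the jar comes along with the cap
- jar_mouth (a point): centre of the jar's mouth, 88.5 mm above the jar's underside, on the thread axis, z up. A black rubber sealing ring on the rim is squeezed by the closed cap and springs up about 3 mm as the cap loosens
- thread_exit (a point): same point as jar_mouth; its x axis, 1.40 rad anticlockwise of the jar's x, shows where the cap's x should point when the cap is free. Quick thread: turning anticlockwise from above, tight for the first half (under 1 N m), the cap lets go 0.30 rad before this direction and meets the next thread 0.40 rad past it
- cap: black ribbed screw cap, 57 mm diameter, 25.5 high, 90 g, orange mark on top along its +x. Origin: centre of its lower edge (about 69 mm above the jar's underside when closed, 9 above its shoulder). Closed, its x points -0.04 to 0.14 rad anticlockwise of the jar's x. Unscrewing it rises up to 4 mm; turning it without rising also works. Grip it over most of its height, 60 N or more
- mat: ribbed grey-black rubber mat, 190 x 190 x 4 mm, fixed on the bench to the left or right of the caddy, empty. Origin: underside centre, z up
- pump_bottle: closed white pump bottle, 66 mm diameter, 179 mm high, bystander on the other side of the caddy from the mat; origin underside centre
- squeegee: clear acrylic squeegee lying flat at the back right, handle 160 mm, blade 232 mm, bystander; origin below the handle's near end, 175 mm from the blade, on the bench
- scrubber: blue long-handled tub scrubber lying across the back, 390 mm long, bystander; origin on the bench 35 mm in front of its middle
- suction_hook: black suction cup with a chrome hook, 58 mm diameter, 37 mm high, bystander between caddy and robot; origin underside centre
- shampoo: green bottle, 60 mm diameter, 190 mm high, bystander at the left; origin underside centre
- soap_dish: white dish 115 x 80 mm with a yellow bar of soap, 34 mm high, bystander near the robot on the right; origin underside centre
There are look-alikes about, which are no part of the job. Leave any turquoise look-alike of the lid alone.

How it is judged:
On the way, in this order (a step that is already met when the one before it is completed fails the run):
1. the lid is lifted level by its knob, clear of the caddy (z of lid in the frame of caddy above 0.135 m and angle between lid's own z axis and vertical below 0.3 rad and contact force between the fingers and lid above 0.5 N and distance between the grasp point and lid_knob below 0.045 m), for 0.2 s.
2. the lid lies flat on the mat, released (x of lid in the frame of mat between -0.06 and 0.06 m and y of lid in the frame of mat between -0.06 and 0.06 m and height (world z) of lid below 0.016 m and angle between lid's own z axis and vertical below 0.06 rad and linear speed of lid below 0.03 m/s and contact force between the fingers and lid below 0.1 N), for 0.2 s.
3. the cap is free of the threads and straight up off the jar, held by the gripper, the jar still seated in its socket (z of cap in the frame of jar_mouth above 0.003 m and horizontal distance between cap and jar_mouth below 0.025 m and contact force between the fingers and cap above 0.5 N and z of jar in the frame of caddy below 0.011 m and horizontal distance between jar and caddy below 0.006 m and angle between jar's own z axis and vertical below 0.06 rad and angle between the x axis of jar and the x axis of caddy, either way round below 0.1 rad), for 0.2 s.
At the end, for the whole second after the job is handed in: cap held still and level (0.2 rad), clear of all else, lower edge 8-70 mm above the mouth, within 25 mm of its axis, its x within 0.5 rad of thread_exit x; jar seated (raised <5 mm, turned <0.1 rad); lid flat, released, at rest on the mat, within 60 mm of its centre along each mat axis (all of step 2 and z of jar in the frame of caddy below 0.011 m and horizontal distance between jar and caddy below 0.006 m and angle between jar's own z axis and vertical below 0.06 rad and angle between the x axis of jar and the x axis of caddy, either way round below 0.1 rad and z of cap in the frame of jar_mouth between 0.008 and 0.07 m and horizontal distance between cap and jar_mouth below 0.025 m and angle between cap's own z axis and vertical below 0.2 rad and angle between the x axis of cap and the x axis of thread_exit, either way round below 0.5 rad and contact force between the fingers and cap above 1 N and contact force between cap and jar below 0.1 N and contact force between cap and caddy below 0.1 N and linear speed of cap below 0.05 m/s); the arm keeps its last pose, push and grip.
It fails at once if the jar is pulled up more than 12 mm out of its socket (z of jar in the frame of caddy above 0.018 m).
It fails at once if the lid is dropped (falls faster than 0.7 m/s with no finger on it) (linear speed of lid above 0.7 m/s and contact force between the fingers and lid below 0.05 N).
It fails at once if the cap is dropped (falls faster than 0.5 m/s with no finger on it) (linear speed of cap above 0.5 m/s and contact force between the fingers and cap below 0.05 N).
It fails at once if a bystander is pushed more than 40 mm or knocked over (distance of any of pump_bottle, squeegee, scrubber, suction_hook, shampoo, soap_dish from where it was at the start of the episode above 0.04 m or angle between any of pump_bottle, squeegee, scrubber, suction_hook, shampoo, soap_dish's own z axis and vertical above 0.5 rad).
It also fails if it takes over 53 s, if anything falls off the work surface, if the arm or the gripper's body presses on something with over 40 N, if the wrist force passes 120 N, or if a joint passes its speed limit or range.

## Working session

There is one attempt and no reset: what is moved stays moved. The work goes in short steps, Python scripts to look and compute and a tool call to move; the robot and the scene stay as the last step left them, time stands still between calls to the robot, and variables do not carry over. Pictures are saved under pics/ and viewed, at most 10 in all, crops included, and the job is handed in when it is done.

Besides the shell and the picture viewer there is one more tool, called after "Request:" by a JSON object that holds its "name" and its "arguments", one argument or row to a line. arm_command: Moves the arm, as the interface text tells. Its arguments: {"type":"object","properties":{"steps":{"type":"array"},"force":{"type":"number"}},"required":["steps"]}

```bash
mkdir -p pics
cat > h.py <<'E'
import numpy as np, cv2
from bench import ctrl, cams, boxes_of, place_of
def grab(n,save=None):
    im,d=cams.grab_frame(n)
    if save: cv2.imwrite('pics/'+save,im[:,:,::-1])
    return im,d
def world(n,u,v,z=None,depth=None):
    m=cams.camera_model(n);K=np.array(m['mtx']);T=np.linalg.inv(np.array(m['view']))
    r=np.linalg.inv(K)@np.array([u,v,1.]);
    if depth is not None: p=r*depth; return T[:3,:3]@p+T[:3,3]
    w=T[:3,:3]@r;o=T[:3,3]; return o+w*(z-o[2])/w[2]
def proj(n,p):
    m=cams.camera_model(n);V=np.array(m['view']);q=np.array(m['mtx'])@(V[:3,:3]@np.array(p)+V[:3,3]);return q[:2]/q[2]
E
python3 - <<'E'
from h import *
s=ctrl.observe();print({k:np.round(v,3) for k,v in s.items()})
for n in('scene','top'):
    grab(n,n+'1.png');print(n,np.round(np.linalg.inv(cams.camera_model(n)['view'])[:3,3],3))
    for t,z in (('caddy',0),('lid',.118),('lid_knob',.141),('mat',0),('jar',.006),('cap',.075)):
        for r in place_of(t,n)[:3]:
            u,v=r['at'][0]*640,r['at'][1]*480
            print(t,round(r['p'],2),round(u),round(v),np.round(world(n,u,v,z),3))
E
```

```text
{'time_s': np.float64(0.0), 'joints': array([-1.291,  0.418, -0.01 ,  1.614,  0.005,  1.111, -0.053]), 'joint_velocities': array([-0.   , -0.002, -0.002, -0.002, -0.   , -0.   ,  0.   ]), 'tau': array([ 0.0000e+00, -8.6443e+01,  6.7900e-01, -4.3492e+01,  1.9000e-02,
        7.0000e-03, -0.0000e+00]), 'ee_pos': array([0.198, 0.593, 0.223]), 'ee_rot': array([ 0.16 ,  0.987, -0.001, -0.   ]), 'contact_force': array([ 0.288, -0.489, -0.435]), 'wrist_torque': array([0.001, 0.003, 0.046]), 'grip_force': np.float64(0.0), 'finger_gap': np.float64(0.998)}
scene [ 1.393 -0.513  1.616]
caddy 0.89 309 285 [ 0.55  -0.041  0.   ]
caddy 0.58 223 329 [ 0.537 -0.334  0.   ]
lid 0.82 308 266 [ 0.554 -0.043  0.118]
lid 0.82 336 178 [0.316 0.213 0.118]
lid 0.67 150 301 [ 0.408 -0.48   0.118]
lid_knob 0.93 332 175 [0.314 0.199 0.141]
lid_knob 0.62 148 298 [ 0.409 -0.482  0.141]
lid_knob 0.57 306 257 [ 0.538 -0.038  0.141]
mat 0.64 405 228 [0.537 0.341 0.   ]
jar 0.73 293 235 [0.362 0.016 0.006]
top [0.264 0.037 1.26 ]
lid 0.95 344 224 [ 0.556 -0.033  0.118]
lid 0.86 519 308 [ 0.33  -0.431  0.118]
lid 0.67 235 364 [0.236 0.238 0.118]
lid_knob 0.9 526 309 [ 0.327 -0.436  0.141]
lid_knob 0.66 352 223 [ 0.551 -0.05   0.141]
mat 0.91 199 258 [0.514 0.353 0.   ]
```

View pics/scene1.png

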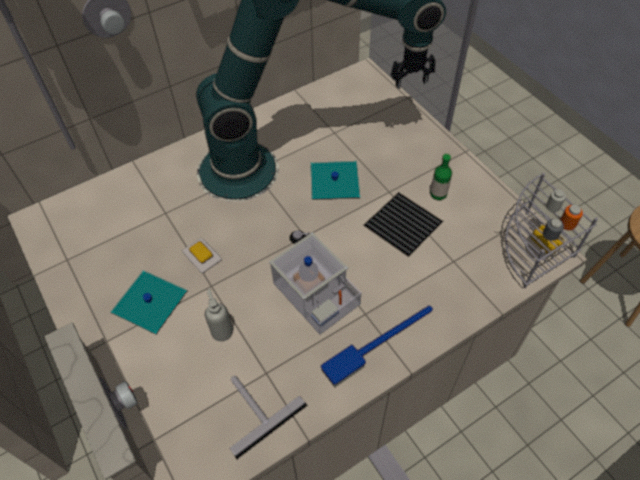

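View pics/top1.png

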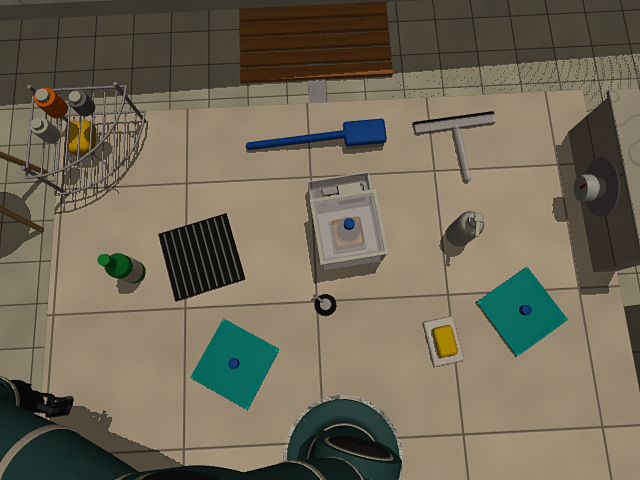

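Top: the caddy with its clear lid is at (347,225) with the blue knob at (348,224), the mat at (202,257), and the turquoise decoys at (235,364) and (522,311). Scene: the knob is at (308,262). Next I'll measure precisely.

Run:
```python
from h import *
def blob(m,roi):
    x0,y0,x1,y1=roi;k=np.zeros(m.shape,np.uint8);k[y0:y1,x0:x1]=m[y0:y1,x0:x1]
    n,l,s,c=cv2.connectedComponentsWithStats(k);i=1+np.argmax(s[1:,4]);return l==i,c[i],s[i]
def get(n,roi,roim):
    im,d=grab(n);h=cv2.cvtColor(im,cv2.COLOR_RGB2HSV)
    b=((h[...,0]>105)&(h[...,0]<125)&(h[...,1]>150)&(h[...,2]>40)).astype(np.uint8)
    m,c,s=blob(b,roi);print(n,'knob',c,s[4],'depth top',np.min(d[m]),world(n,*c,depth=np.median(d[m])))
    g=((h[...,2]<80)).astype(np.uint8);g=cv2.morphologyEx(g,cv2.MORPH_CLOSE,np.ones((7,7)))
    m,c2,s=blob(g,roim);r=cv2.minAreaRect(np.argwhere(m)[:,::-1].astype(np.float32))
    w=np.array([world(n,*p,z=.004) for p in cv2.boxPoints(r)]);print(' mat',w.mean(0).round(4),np.linalg.norm(np.diff(w,axis=0),axis=1).round(3),np.degrees(np.arctan2(*(w[1]-w[0])[1::-1])))
    return im,c
im,c=get('top',(325,205,375,245),(145,200,260,310))
cr=im[165:285,295:400];cv2.imwrite('pics/c1.png',cv2.resize(cr[:,:,::-1],None,fx=5,fy=5,interpolation=cv2.INTER_CUBIC))
im2,c2=get('scene',(295,250,320,275),(355,185,450,260))
def ray(n,c):
    T=np.linalg.inv(cams.camera_model(n)['view']);p=world(n,*c,z=.1);o=T[:3,3];return o,(p-o)/np.linalg.norm(p-o)
o1,d1=ray('top',c);o2,d2=ray('scene',c2)
t=np.linalg.lstsq(np.c_[d1,-d2],o2-o1,rcond=None)[0];print(o1+t[0]*d1,o2+t[1]*d2)
print(world('top',*c,z=.143),world('scene',*c2,z=.143))
```

```text
top knob [348.7125 223.2125] 80 depth top 0.0 [ 0.54812678 -0.04119267  0.15292448]
 mat [0.5156 0.3472 0.004 ] [0.198 0.194 0.192] -75.5154711540492
scene knob [307.56818182 260.54545455] 44 depth top 0.0 [ 0.5561447  -0.04506072  0.15085372]
 mat [0.5173 0.3464 0.004 ] [0.2   0.22  0.189] 115.88289474614201
[ 0.55100105 -0.04198751  0.1417275 ] [ 0.55092722 -0.04214411  0.14171966]
[ 0.5506744  -0.04189718  0.143     ] [ 0.55165857 -0.04255294  0.143     ]
```

View pics/c1.png

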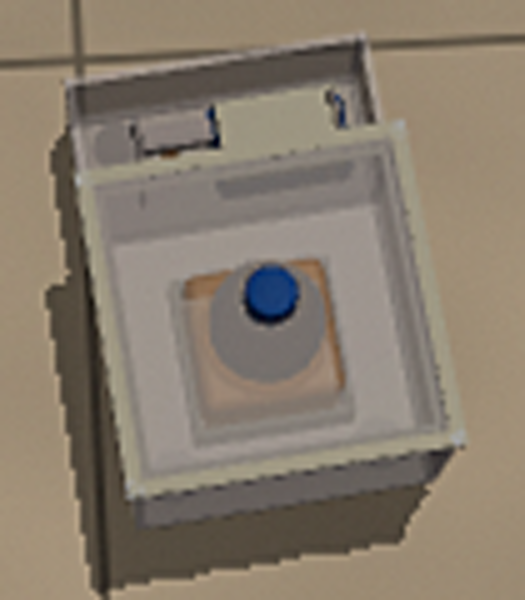

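The crop shows the lid's border corners at (78,180), (405,122), (462,443) and (130,497) in crop pixels. The back bay is away from the robot, and the dark cap is visible under the lid.

Run:
```python
from h import *
c=np.array([(78,180),(405,122),(462,443),(130,497)])/5+[295,165]
w=np.array([world('top',*p,z=.122) for p in c]);print(w.round(4),w.mean(0))
e=[w[0]-w[3],w[1]-w[2]];print(np.degrees([np.arctan2(v[1],v[0]) for v in e]),[np.linalg.norm(v) for v in e])
f=[w[0]-w[1],w[3]-w[2]];print(np.degrees([np.arctan2(-v[0],v[1]) for v in f]),[np.linalg.norm(v) for v in f])
from scipy.spatial.transform import Rotation as R
print(R.from_quat(ctrl.observe()['ee_rot']).as_matrix().round(3))
```

```text
[[ 0.6175  0.0469  0.122 ]
 [ 0.639  -0.1166  0.122 ]
 [ 0.4758 -0.1314  0.122 ]
 [ 0.4578  0.0295  0.122 ]] [ 0.54754047 -0.04290158  0.122     ]
[6.2279845 5.209389 ] [np.float64(0.16067643883147928), np.float64(0.1638425854528868)]
[7.47114641 6.3825794 ] [np.float64(0.1648803221788127), np.float64(0.1619294879557174)]
[[-0.949  0.316  0.   ]
 [ 0.316  0.949 -0.   ]
 [-0.    -0.    -1.   ]]
```

Request:
{"name": "arm_command", "arguments": {
  "steps": [
    {"tx": -26.8,"ty": -24.5,"tz": 0},
    {"tx": -26.8,"ty": -24.5},
    {"tx": -26.8,"ty": -24.5},
    {"tx": -26.8,"ty": -24.5},
    {"tx": -26.8,"ty": -24.5},
    {"tx": -26.8,"ty": -24.5},
    {"tx": -26.8,"ty": -24.5},
    {"tx": -26.8,"ty": -24.5},
    {"tx": -26.8,"ty": -24.5},
    {"tx": -26.8,"ty": -24.5},
    {"tx": -26.8,"ty": -24.5},
    {"tx": -26.8,"ty": -24.5},
    {"tx": -26.8,"ty": -24.5},
    {"tx": -26.8,"ty": -24.5},
    {"tx": -26.8,"ty": -24.5},
    {"tx": -26.8,"ty": -24.5},
    {"tx": -26.8,"ty": -24.5},
    {"tx": -26.8,"ty": -24.5},
    {"tx": -26.8,"ty": -24.5},
    {"tx": -26.8,"ty": -24.5}
  ]
}}

```text
$.steps[0]: bad value
```

Request:
{"name": "arm_command", "arguments": {
  "steps": [
    {"rz": 7},
    {"rz": 7},
    {"rz": 7},
    {"rz": 7},
    {"rz": 7},
    {"rz": 7},
    {"rz": 7},
    {"rz": 7},
    {"rz": 7},
    {"rz": 7},
    {"hand": 55},
    {}
  ]
}}

```text
$.steps[0]: bad value
```

```bash
cat > go.py <<'E'
from h import *
from scipy.spatial.transform import Rotation as R
import sys
def st(t=None):
    s=ctrl.observe();M=R.from_quat(s['ee_rot']).as_matrix()
    print('t',round(float(s['time_s']),2),'p',np.round(s['ee_pos'],4),'yaw_y',round(float(np.degrees(np.arctan2(M[1,1],M[0,1]))),1),'z',M[:,2].round(3),'F',np.round(s['contact_force'],1),'T',np.round(s['wrist_torque'],2),'gap',round(float(s['finger_gap'])*85.4,1),'grip',round(float(s['grip_force']),1),'j',np.round(s['joints'],2))
    if t is not None: print('tool delta mm',(M.T@(np.array(t)-s['ee_pos'])*1000).round(1))
if __name__=='__main__': st([float(a) for a in sys.argv[1:4]] if len(sys.argv)>3 else None)
E
python3 go.py .551 -.042 .150
```

```text
t 0.8 p [0.1977 0.5929 0.224 ] yaw_y 71.6 z [ 0. -0. -1.] F [ 0.3 -0.2 -0.6] T [-0.    0.08 -0.  ] gap 85.4 grip 0.0 j [-1.29  0.42 -0.01  1.61  0.    1.11 -0.05]
tool delta mm [-536.  -490.6   74. ]
```

Request:
{"name": "arm_command", "arguments": {
  "steps": [
    {"tx": -29.8,"ty": -27.2,"tz": 0,"rx": 0,"ry": 0,"rz": 0,"hand": 85},
    {"tx": -29.8,"ty": -27.2,"tz": 0,"rx": 0,"ry": 0,"rz": 0,"hand": 85},
    {"tx": -29.8,"ty": -27.2,"tz": 0,"rx": 0,"ry": 0,"rz": 0,"hand": 85},
    {"tx": -29.8,"ty": -27.2,"tz": 0,"rx": 0,"ry": 0,"rz": 0,"hand": 85},
    {"tx": -29.8,"ty": -27.2,"tz": 0,"rx": 0,"ry": 0,"rz": 0,"hand": 85},
    {"tx": -29.8,"ty": -27.2,"tz": 0,"rx": 0,"ry": 0,"rz": 0,"hand": 85},
    {"tx": -29.8,"ty": -27.2,"tz": 0,"rx": 0,"ry": 0,"rz": 0,"hand": 85},
    {"tx": -29.8,"ty": -27.2,"tz": 0,"rx": 0,"ry": 0,"rz": 0,"hand": 85},
    {"tx": -29.8,"ty": -27.2,"tz": 0,"rx": 0,"ry": 0,"rz": 0,"hand": 85},
    {"tx": -29.8,"ty": -27.2,"tz": 0,"rx": 0,"ry": 0,"rz": 0,"hand": 85},
    {"tx": -29.8,"ty": -27.2,"tz": 0,"rx": 0,"ry": 0,"rz": 0,"hand": 85},
    {"tx": -29.8,"ty": -27.2,"tz": 0,"rx": 0,"ry": 0,"rz": 0,"hand": 85},
    {"tx": -29.8,"ty": -27.2,"tz": 0,"rx": 0,"ry": 0,"rz": 0,"hand": 85},
    {"tx": -29.8,"ty": -27.2,"tz": 0,"rx": 0,"ry": 0,"rz": 0,"hand": 85},
    {"tx": -29.8,"ty": -27.2,"tz": 0,"rx": 0,"ry": 0,"rz": 0,"hand": 85},
    {"tx": -29.8,"ty": -27.2,"tz": 0,"rx": 0,"ry": 0,"rz": 0,"hand": 85},
    {"tx": -29.8,"ty": -27.2,"tz": 0,"rx": 0,"ry": 0,"rz": 0,"hand": 85},
    {"tx": -29.8,"ty": -27.2,"tz": 0,"rx": 0,"ry": 0,"rz": 0,"hand": 85}
  ]
}}

```text
time_s: 2.3
ee_pos: [0.5524, -0.0431, 0.2243]
ee_rot: [0.16, 0.987, 0.0, 0.0]
contact_force: [0.1, 1.4, 0.1]
finger_gap: 0.999
grip_force: 0.0
```

Request:
{"name": "arm_command", "arguments": {
  "steps": [
    {"tx": 0,"ty": 0,"tz": 0,"rx": 0,"ry": 0,"rz": 7,"hand": 55},
    {"tx": 0,"ty": 0,"tz": 0,"rx": 0,"ry": 0,"rz": 7,"hand": 55},
    {"tx": 0,"ty": 0,"tz": 0,"rx": 0,"ry": 0,"rz": 7,"hand": 55},
    {"tx": 0,"ty": 0,"tz": 0,"rx": 0,"ry": 0,"rz": 7,"hand": 55},
    {"tx": 0,"ty": 0,"tz": 0,"rx": 0,"ry": 0,"rz": 7,"hand": 55},
    {"tx": 0,"ty": 0,"tz": 0,"rx": 0,"ry": 0,"rz": 7,"hand": 55},
    {"tx": 0,"ty": 0,"tz": 0,"rx": 0,"ry": 0,"rz": 7,"hand": 55},
    {"tx": 0,"ty": 0,"tz": 0,"rx": 0,"ry": 0,"rz": 7,"hand": 55},
    {"tx": 0,"ty": 0,"tz": 0,"rx": 0,"ry": 0,"rz": 7,"hand": 55},
    {"tx": 0,"ty": 0,"tz": 0,"rx": 0,"ry": 0,"rz": 7,"hand": 55},
    {"tx": 0,"ty": 0,"tz": 0,"rx": 0,"ry": 0,"rz": 0,"hand": 55}
  ]
}}

```text
time_s: 3.22
ee_pos: [0.5517, -0.0411, 0.224]
ee_rot: [0.7, 0.715, -0.0, 0.0]
contact_force: [0.2, -0.4, 0.7]
finger_gap: 0.643
grip_force: 0.0
```

```bash
python3 go.py .551 -.042 .150
```

```text
t 3.22 p [ 0.5517 -0.0411  0.224 ] yaw_y 1.2 z [ 0. -0. -1.] F [ 0.2 -0.4  0.7] T [ 0.   -0.05  0.02] gap 54.9 grip 0.0 j [-0.52  0.34  0.67  1.81 -0.24  1.07  0.26]
tool delta mm [-0.9 -0.7 74. ]
```

Request:
{"name": "arm_command", "arguments": {
  "steps": [
    {"tx": -0.9,"ty": -0.7,"tz": 20,"rx": 0,"ry": 0,"rz": -5,"hand": 55},
    {"tx": 0,"ty": 0,"tz": 20,"rx": 0,"ry": 0,"rz": 0,"hand": 55},
    {"tx": 0,"ty": 0,"tz": 20,"rx": 0,"ry": 0,"rz": 0,"hand": 55},
    {"tx": 0,"ty": 0,"tz": 14,"rx": 0,"ry": 0,"rz": 0,"hand": 55},
    {"tx": 0,"ty": 0,"tz": 0,"rx": 0,"ry": 0,"rz": 0,"hand": 55},
    {"tx": 0,"ty": 0,"tz": 0,"rx": 0,"ry": 0,"rz": 0,"hand": 10},
    {"tx": 0,"ty": 0,"tz": 0,"rx": 0,"ry": 0,"rz": 0,"hand": 10},
    {"tx": 0,"ty": 0,"tz": 0,"rx": 0,"ry": 0,"rz": 0,"hand": 10},
    {"tx": 0,"ty": 0,"tz": 0,"rx": 0,"ry": 0,"rz": 0,"hand": 10},
    {"tx": 0,"ty": 0,"tz": 0,"rx": 0,"ry": 0,"rz": 0,"hand": 10},
    {"tx": 0,"ty": 0,"tz": 0,"rx": 0,"ry": 0,"rz": 0,"hand": 10},
    {"tx": 0,"ty": 0,"tz": 0,"rx": 0,"ry": 0,"rz": 0,"hand": 10}
  ],
  "force": 40
}}

```text
time_s: 4.22
ee_pos: [0.5511, -0.0421, 0.1502]
ee_rot: [0.665, 0.746, 0.0, 0.0]
contact_force: [-0.6, 0.2, 0.3]
finger_gap: 0.117
grip_force: 0.0
```

```bash
python3 go.py .551 -.042 .150
```

```text
t 4.22 p [ 0.5511 -0.0421  0.1502] yaw_y 6.6 z [ 0. -0. -1.] F [-0.6  0.2  0.3] T [-0.02  0.03 -0.  ] gap 10.0 grip 0.0 j [-0.46  0.43  0.61  1.88 -0.31  0.92  0.41]
tool delta mm [ 0.1 -0.1  0.2]
```

Run:
```python
from h import *
a,_=grab('top');b,_=grab('scene')
a=a[165:285,295:400];b=b[215:335,250:370]
f=lambda x:cv2.resize(x[:,:,::-1],(390,450),interpolation=cv2.INTER_CUBIC)
cv2.imwrite('pics/c2.png',np.hstack([f(a),f(b)]))
print(proj('top',(.551,-.042,.144)),proj('scene',(.551,-.042,.144)))
```

```text
[348.76924594 222.97375591] [307.59743788 260.11096989]
```

View pics/c2.png

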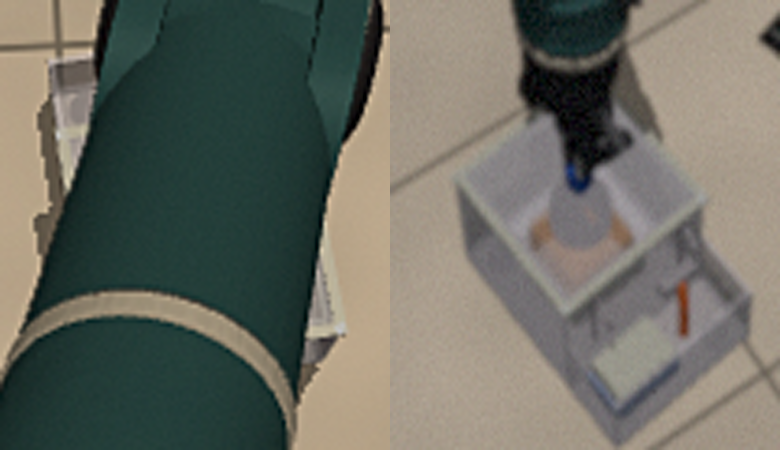

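The scene crop shows the knob still in place at scene pixel (307,262), below the gripper. The fingers shut to 10 mm without catching it, so I'll find where the fingertips really are.

Run:
```python
from h import *
b,d=grab('scene')
x=b[225:285,270:350];cv2.imwrite('pics/c3.png',cv2.resize(x[:,:,::-1],(800,600),interpolation=cv2.INTER_CUBIC))
T=np.linalg.inv(cams.camera_model('scene')['view']);K=cams.camera_model('scene')['mtx']
h=cv2.cvtColor(b,cv2.COLOR_RGB2HSV)
for v in range(238,274,3):
    print(v,[(u,)+tuple((world('scene',u,v,depth=d[v,u])*1000).round().astype(int))+(int(b[v,u].sum()),) for u in range(296,322,4)])
```

```text
238 [(296, np.int64(559), np.int64(-78), np.int64(293), 25), (300, np.int64(572), np.int64(-73), np.int64(304), 37), (304, np.int64(583), np.int64(-67), np.int64(313), 86), (308, np.int64(587), np.int64(-57), np.int64(309), 51), (312, np.int64(590), np.int64(-46), np.int64(304), 69), (316, np.int64(590), np.int64(-34), np.int64(295), 51), (320, np.int64(425), np.int64(80), np.int64(12), 241)]
241 [(296, np.int64(519), np.int64(-58), np.int64(215), 30), (300, np.int64(572), np.int64(-74), np.int64(291), 34), (304, np.int64(581), np.int64(-66), np.int64(296), 50), (308, np.int64(585), np.int64(-56), np.int64(293), 56), (312, np.int64(592), np.int64(-48), np.int64(294), 38), (316, np.int64(591), np.int64(-35), np.int64(283), 45), (320, np.int64(498), np.int64(34), np.int64(118), 227)]
244 [(296, np.int64(470), np.int64(-33), np.int64(121), 205), (300, np.int64(545), np.int64(-59), np.int64(232), 49), (304, np.int64(571), np.int64(-61), np.int64(266), 69), (308, np.int64(574), np.int64(-51), np.int64(262), 63), (312, np.int64(588), np.int64(-46), np.int64(274), 57), (316, np.int64(590), 
[... 3011 characters left out ...]
124), 370), (304, np.int64(557), np.int64(-59), np.int64(124), 347), (308, np.int64(558), np.int64(-46), np.int64(115), 345), (312, np.int64(568), np.int64(-38), np.int64(120), 350), (316, np.int64(577), np.int64(-30), np.int64(125), 350), (320, np.int64(583), np.int64(-20), np.int64(124), 459)]
271 [(296, np.int64(552), np.int64(-83), np.int64(123), 436), (300, np.int64(559), np.int64(-74), np.int64(124), 360), (304, np.int64(564), np.int64(-64), np.int64(121), 359), (308, np.int64(577), np.int64(-57), np.int64(132), 346), (312, np.int64(577), np.int64(-44), np.int64(121), 372), (316, np.int64(585), np.int64(-35), np.int64(123), 331), (320, np.int64(593), np.int64(-26), np.int64(127), 427)]
```

View pics/c3.png

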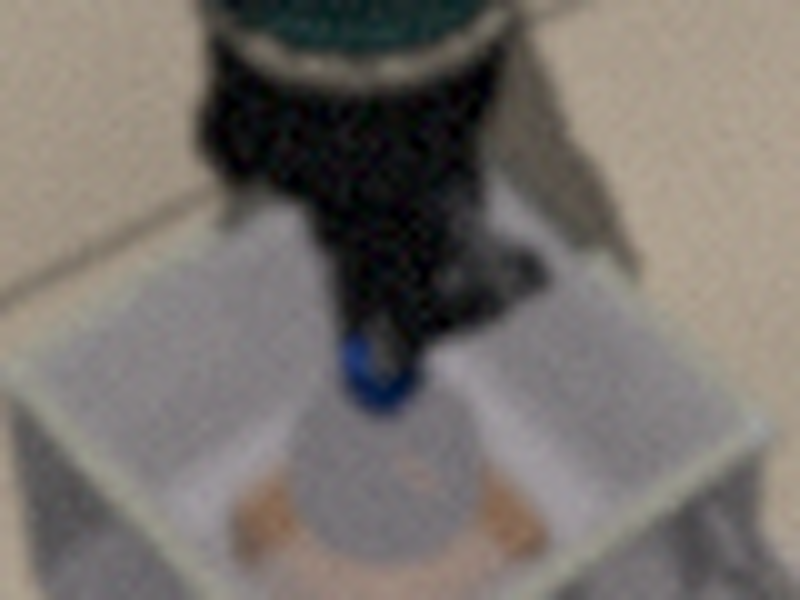

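The finger ends near scene pixel (310,261), covering only the top of the knob at (308,263). I'll compare that with the projected fingertip positions.

```bash
python3 - <<'E'
from h import *
for p in [(.565,-.042,.125),(.565,-.042,.152),(.558,-.042,.125),(.558,-.042,.152),(.551,-.042,.153),(.564,-.042,.125),(.551,-.042,.198)]:
    q=proj('scene',p);print(p,q.round(1),((q-[270,225])*10).round())
for n in('scene',):
    b,_=grab(n);h=cv2.cvtColor(b,cv2.COLOR_RGB2HSV)
    m=((h[...,0]>105)&(h[...,0]<125)&(h[...,1]>150)&(h[...,2]>40))[250:275,295:320]
    for r in m: print(''.join('.#'[int(x)] for x in r))
E
python3 go.py
```

```text
(0.565, -0.042, 0.125) [310.4 267. ] [404. 420.]
(0.565, -0.042, 0.152) [310.1 262. ] [401. 370.]
(0.558, -0.042, 0.125) [309.1 265.3] [391. 403.]
(0.558, -0.042, 0.152) [308.8 260.3] [388. 353.]
(0.551, -0.042, 0.153) [307.5 258.4] [375. 334.]
(0.564, -0.042, 0.125) [310.2 266.8] [402. 418.]
(0.551, -0.042, 0.198) [307.  249.7] [370. 247.]
.........................
.........................
.........................
.........................
.........................
.........................
.........................
.........................
.........................
..........#..............
..........##.............
..........##.............
..........##...#.........
...........#####.........
...........####..........
.............#...........
.........................
.........................
.........................
.........................
.........................
.........................
.........................
.........................
.........................
t 4.42 p [ 0.551  -0.0422  0.1501] yaw_y 6.6 z [ 0. -0. -1.] F [-0.3  0.3  0. ] T [0.01 0.01 0.04] gap 9.8 grip 0.0 j [-0.46  0.43  0.61  1.88 -0.31  0.92  0.41]
```

The knob's front face is fully visible, so the fingertips are at about z = 0.152, higher than expected. I'll open and feel downward gently.

Request:
{"name": "arm_command", "arguments": {
  "steps": [
    {"tx": 0,"ty": 0,"tz": 0,"rx": 0,"ry": 0,"rz": 0,"hand": 50},
    {"tx": 0,"ty": 0,"tz": 0,"rx": 0,"ry": 0,"rz": 0,"hand": 50},
    {"tx": 0,"ty": 0,"tz": 0,"rx": 0,"ry": 0,"rz": 0,"hand": 50},
    {"tx": 0,"ty": 0,"tz": 0,"rx": 0,"ry": 0,"rz": 0,"hand": 50},
    {"tx": 0,"ty": 0,"tz": 5,"rx": 0,"ry": 0,"rz": 0,"hand": 50},
    {"tx": 0,"ty": 0,"tz": 5,"rx": 0,"ry": 0,"rz": 0,"hand": 50},
    {"tx": 0,"ty": 0,"tz": 0,"rx": 0,"ry": 0,"rz": 0,"hand": 50}
  ]
}}

```text
time_s: 5.0
ee_pos: [0.5505, -0.042, 0.1389]
ee_rot: [0.665, 0.746, -0.001, -0.0]
contact_force: [0.2, -0.8, -0.7]
finger_gap: 0.587
grip_force: 0.0
```

```bash
python3 go.py
python3 - <<'E'
from h import *
b,d=grab('scene')
x=b[225:285,270:350];cv2.imwrite('pics/c4.png',cv2.resize(x[:,:,::-1],(800,600),interpolation=cv2.INTER_CUBIC))
E
```

```text
t 5.0 p [ 0.5505 -0.042   0.1389] yaw_y 6.6 z [-0.001 -0.    -1.   ] F [ 0.2 -0.8 -0.7] T [ 0.01  0.01 -0.03] gap 50.1 grip 0.0 j [-0.46  0.45  0.6   1.89 -0.32  0.9   0.41]
```

View pics/c4.png

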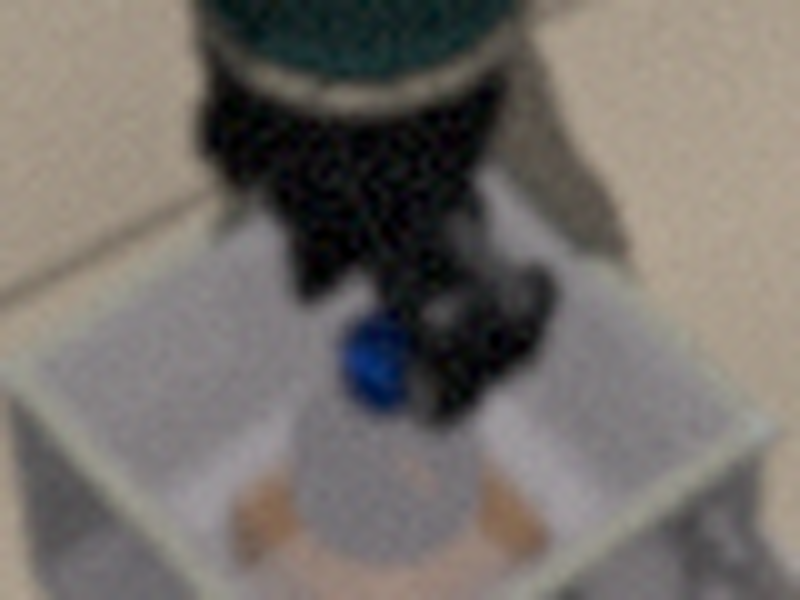

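The jaws straddle the knob. Their tips, at about (310,300) and (450,400) in the crop, are still only near knob-top height, so I'll go lower in guarded steps.

Request:
{"name": "arm_command", "arguments": {
  "steps": [
    {"tx": 0,"ty": 0,"tz": 4,"rx": 0,"ry": 0,"rz": 0,"hand": 50},
    {"tx": 0,"ty": 0,"tz": 4,"rx": 0,"ry": 0,"rz": 0,"hand": 50},
    {"tx": 0,"ty": 0,"tz": 3,"rx": 0,"ry": 0,"rz": 0,"hand": 50},
    {"tx": 0,"ty": 0,"tz": 0,"rx": 0,"ry": 0,"rz": 0,"hand": 50}
  ]
}}

```text
time_s: 5.38
ee_pos: [0.5507, -0.0421, 0.1283]
ee_rot: [0.665, 0.746, -0.0, -0.0]
contact_force: [-0.2, -0.1, -0.2]
finger_gap: 0.582
grip_force: 0.0
```

Request:
{"name": "arm_command", "arguments": {
  "steps": [
    {"tx": 0,"ty": 0,"tz": 3,"rx": 0,"ry": 0,"rz": 0,"hand": 50},
    {"tx": 0,"ty": 0,"tz": 0,"rx": 0,"ry": 0,"rz": 0,"hand": 50}
  ]
}}

```text
time_s: 5.55
ee_pos: [0.5509, -0.0421, 0.1256]
ee_rot: [0.665, 0.746, -0.0, -0.0]
contact_force: [0.0, 0.5, -0.3]
finger_gap: 0.581
grip_force: 0.0
```

Request:
{"name": "arm_command", "arguments": {
  "steps": [
    {"tx": 0,"ty": 0,"tz": 3,"rx": 0,"ry": 0,"rz": 0,"hand": 50},
    {"tx": 0,"ty": 0,"tz": 0,"rx": 0,"ry": 0,"rz": 0,"hand": 50}
  ]
}}

```text
time_s: 5.72
ee_pos: [0.5508, -0.0421, 0.1226]
ee_rot: [0.665, 0.746, -0.0, -0.0]
contact_force: [0.2, 0.8, -0.5]
finger_gap: 0.585
grip_force: 0.0
```

Request:
{"name": "arm_command", "arguments": {
  "steps": [
    {"tx": 0,"ty": 0,"tz": 0,"rx": 0,"ry": 0,"rz": 0,"hand": 15},
    {"tx": 0,"ty": 0,"tz": 0,"rx": 0,"ry": 0,"rz": 0,"hand": 15},
    {"tx": 0,"ty": 0,"tz": 0,"rx": 0,"ry": 0,"rz": 0,"hand": 15},
    {"tx": 0,"ty": 0,"tz": 0,"rx": 0,"ry": 0,"rz": 0,"hand": 15},
    {"tx": 0,"ty": 0,"tz": 0,"rx": 0,"ry": 0,"rz": 0,"hand": 15}
  ],
  "force": 40
}}

```text
time_s: 6.13
ee_pos: [0.5511, -0.0422, 0.1232]
ee_rot: [0.665, 0.746, 0.0, 0.0]
contact_force: [-2.7, 1.1, 6.7]
finger_gap: 0.287
grip_force: 39.2
```

```bash
python3 go.py
python3 - <<'E'
from h import *
b,d=grab('scene')
x=b[225:285,270:350];cv2.imwrite('pics/c5.png',cv2.resize(x[:,:,::-1],(800,600),interpolation=cv2.INTER_CUBIC))
E
```

```text
t 6.13 p [ 0.5511 -0.0422  0.1232] yaw_y 6.6 z [ 0. -0. -1.] F [-2.7  1.1  6.7] T [0.03 0.57 0.02] gap 24.5 grip 39.2 j [-0.45  0.47  0.59  1.9  -0.34  0.87  0.43]
```

View pics/c5.png

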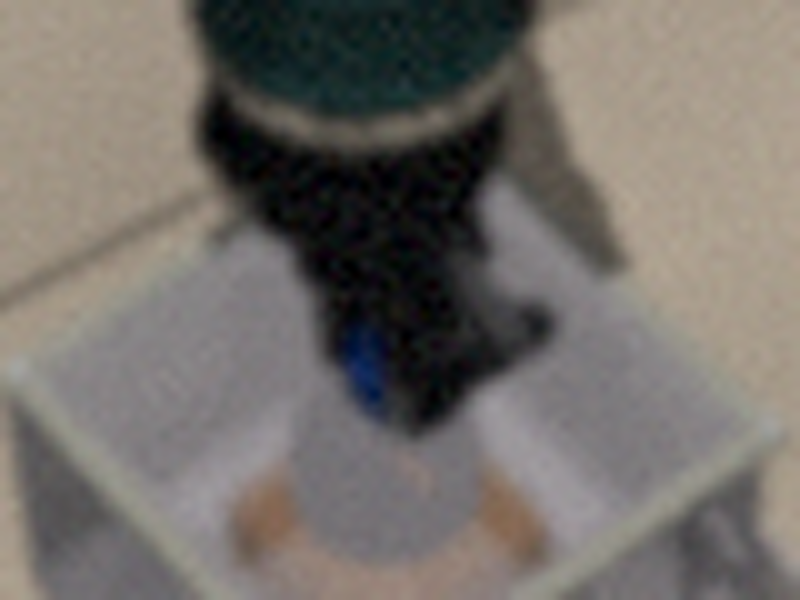

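The fingers now hold the knob (gap 24.5 mm, grip 39 N), with the tips at the plate. The reported z turns out to be the fingertip height. Lifting straight up.

Request:
{"name": "arm_command", "arguments": {
  "steps": [
    {"tx": 0,"ty": 0,"tz": -4,"rx": 0,"ry": 0,"rz": 0,"hand": 15},
    {"tx": 0,"ty": 0,"tz": -8,"rx": 0,"ry": 0,"rz": 0,"hand": 15},
    {"tx": 0,"ty": 0,"tz": -10,"rx": 0,"ry": 0,"rz": 0,"hand": 15},
    {"tx": 0,"ty": 0,"tz": -10,"rx": 0,"ry": 0,"rz": 0,"hand": 15},
    {"tx": 0,"ty": 0,"tz": -10,"rx": 0,"ry": 0,"rz": 0,"hand": 15},
    {"tx": 0,"ty": 0,"tz": -8,"rx": 0,"ry": 0,"rz": 0,"hand": 15},
    {"tx": 0,"ty": 0,"tz": 0,"rx": 0,"ry": 0,"rz": 0,"hand": 15},
    {"tx": 0,"ty": 0,"tz": 0,"rx": 0,"ry": 0,"rz": 0,"hand": 15},
    {"tx": 0,"ty": 0,"tz": 0,"rx": 0,"ry": 0,"rz": 0,"hand": 15},
    {"tx": 0,"ty": 0,"tz": 0,"rx": 0,"ry": 0,"rz": 0,"hand": 15}
  ],
  "force": 50
}}

```text
time_s: 7.02
ee_pos: [0.5507, -0.0421, 0.1725]
ee_rot: [0.665, 0.746, -0.0, -0.0]
contact_force: [0.6, 0.1, -1.9]
finger_gap: 0.281
grip_force: 49.1
```

```bash
python3 go.py .516 .347 .173;  python3 - <<'E'
from h import *
b,d=grab('scene')
x=b[205:295,260:380];cv2.imwrite('pics/c6.png',cv2.resize(x[:,:,::-1],(800,600),interpolation=cv2.INTER_CUBIC))
E
```

```text
t 7.02 p [ 0.5507 -0.0421  0.1725] yaw_y 6.6 z [-0.001 -0.    -1.   ] F [ 0.6  0.1 -1.9] T [-0.02 -0.01 -0.05] gap 24.0 grip 49.1 j [-0.48  0.4   0.63  1.86 -0.28  0.97  0.39]
tool delta mm [390.5  10.   -0.5]
```

View pics/c6.png

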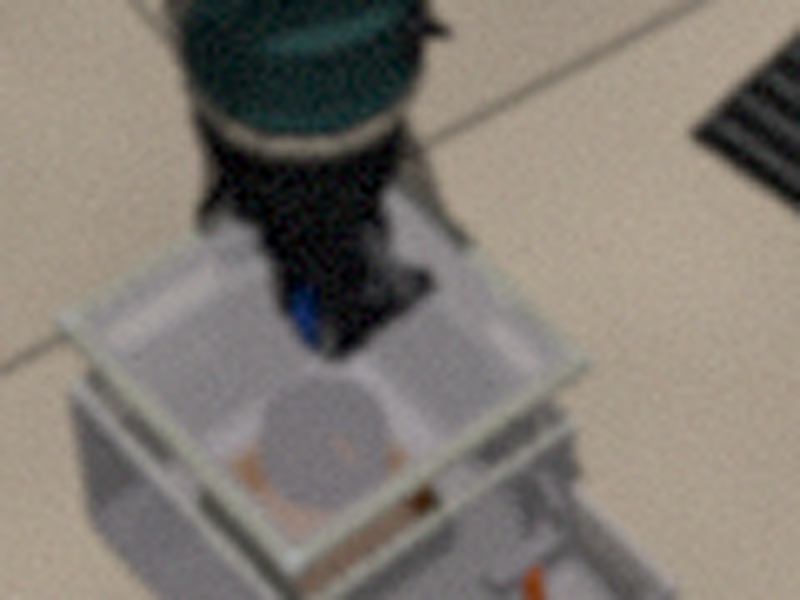

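The lid is lifted level, about 50 mm up, with the mat to the right in this view. Carrying it over the mat.

Request:
{"name": "arm_command", "arguments": {
  "steps": [
    {"tx": 15,"ty": 0,"tz": 0,"rx": 0,"ry": 0,"rz": 0,"hand": 15},
    {"tx": 25,"ty": 1,"tz": 0,"rx": 0,"ry": 0,"rz": 0,"hand": 15},
    {"tx": 30,"ty": 1,"tz": 0,"rx": 0,"ry": 0,"rz": 0,"hand": 15},
    {"tx": 30,"ty": 1,"tz": 0,"rx": 0,"ry": 0,"rz": 0,"hand": 15},
    {"tx": 30,"ty": 1,"tz": 0,"rx": 0,"ry": 0,"rz": 0,"hand": 15},
    {"tx": 30,"ty": 1,"tz": 0,"rx": 0,"ry": 0,"rz": 0,"hand": 15},
    {"tx": 30,"ty": 1,"tz": 0,"rx": 0,"ry": 0,"rz": 0,"hand": 15},
    {"tx": 30,"ty": 1,"tz": 0,"rx": 0,"ry": 0,"rz": 0,"hand": 15},
    {"tx": 30,"ty": 1,"tz": 0,"rx": 0,"ry": 0,"rz": 0,"hand": 15},
    {"tx": 30,"ty": 1,"tz": 0,"rx": 0,"ry": 0,"rz": 0,"hand": 15},
    {"tx": 30,"ty": 1,"tz": 0,"rx": 0,"ry": 0,"rz": 0,"hand": 15},
    {"tx": 30,"ty": 1,"tz": 0,"rx": 0,"ry": 0,"rz": 0,"hand": 15},
    {"tx": 25,"ty": 0,"tz": 0,"rx": 0,"ry": 0,"rz": 0,"hand": 15},
    {"tx": 15,"ty": 0,"tz": 0,"rx": 0,"ry": 0,"rz": 0,"hand": 15},
    {"tx": 10,"ty": 0,"tz": 0,"rx": 0,"ry": 0,"rz": 0,"hand": 15},
    {"tx": 0,"ty": 0,"tz": 15,"rx": 0,"ry": 0,"rz": -4,"hand": 15},
    {"tx": 0,"ty": 0,"tz": 25,"rx": 0,"ry": 0,"rz": -4,"hand": 15},
    {"tx": 0,"ty": 0,"tz": 25,"rx": 0,"ry": 0,"rz": 0,"hand": 15},
    {"tx": 0,"ty": 0,"tz": 25,"rx": 0,"ry": 0,"rz": 0,"hand": 15},
    {"tx": 0,"ty": 0,"tz": 0,"rx": 0,"ry": 0,"rz": 0,"hand": 15}
  ]
}}

```text
time_s: 8.73
ee_pos: [0.5157, 0.344, 0.0787]
ee_rot: [0.612, 0.791, -0.003, -0.0]
contact_force: [-1.2, -0.3, -1.7]
finger_gap: 0.285
grip_force: 49.3
```

```bash
python3 go.py .516 .347 .016
```

```text
t 8.73 p [0.5157 0.344  0.0787] yaw_y 14.5 z [-0.005 -0.005 -1.   ] F [-1.2 -0.3 -1.7] T [-0.02  0.11 -0.01] gap 24.3 grip 49.3 j [-0.96  0.62  0.44  1.74 -0.33  0.86 -0.12]
tool delta mm [ 3.   1.4 62.6]
```

Request:
{"name": "arm_command", "arguments": {
  "steps": [
    {"tx": 3,"ty": 1,"tz": 15,"rx": 0,"ry": 0,"rz": 0,"hand": 15},
    {"tx": 0,"ty": 0,"tz": 15,"rx": 0,"ry": 0,"rz": 0,"hand": 15},
    {"tx": 0,"ty": 0,"tz": 12,"rx": 0,"ry": 0,"rz": 0,"hand": 15},
    {"tx": 0,"ty": 0,"tz": 8,"rx": 0,"ry": 0,"rz": 0,"hand": 15},
    {"tx": 0,"ty": 0,"tz": 5,"rx": 0,"ry": 0,"rz": 0,"hand": 15},
    {"tx": 0,"ty": 0,"tz": 4,"rx": 0,"ry": 0,"rz": 0,"hand": 15},
    {"tx": 0,"ty": 0,"tz": 0,"rx": 0,"ry": 0,"rz": 0,"hand": 15},
    {"tx": 0,"ty": 0,"tz": 0,"rx": 0,"ry": 0,"rz": 0,"hand": 15}
  ]
}}

```text
time_s: 9.4
ee_pos: [0.5179, 0.3498, 0.0244]
ee_rot: [0.612, 0.791, 0.0, 0.0]
contact_force: [0.5, 0.1, -0.4]
finger_gap: 0.282
grip_force: 49.3
```

Request:
{"name": "arm_command", "arguments": {
  "steps": [
    {"tx": 0,"ty": 0,"tz": 2,"rx": 0,"ry": 0,"rz": 0,"hand": 15},
    {"tx": 0,"ty": 0,"tz": 0,"rx": 0,"ry": 0,"rz": 0,"hand": 15}
  ]
}}

```text
time_s: 9.57
ee_pos: [0.5177, 0.3498, 0.0222]
ee_rot: [0.612, 0.791, 0.0, 0.0]
contact_force: [0.8, -0.7, -1.0]
finger_gap: 0.282
grip_force: 49.3
```

Request:
{"name": "arm_command", "arguments": {
  "steps": [
    {"tx": 0,"ty": 0,"tz": 3,"rx": 0,"ry": 0,"rz": 0,"hand": 15},
    {"tx": 0,"ty": 0,"tz": 2,"rx": 0,"ry": 0,"rz": 0,"hand": 15},
    {"tx": 0,"ty": 0,"tz": 1,"rx": 0,"ry": 0,"rz": 0,"hand": 15},
    {"tx": 0,"ty": 0,"tz": 0,"rx": 0,"ry": 0,"rz": 0,"hand": 15}
  ]
}}

```text
time_s: 9.9
ee_pos: [0.5174, 0.3496, 0.0157]
ee_rot: [0.612, 0.791, -0.0, -0.0]
contact_force: [-0.3, -1.4, -1.2]
finger_gap: 0.284
grip_force: 49.3
```

Request:
{"name": "arm_command", "arguments": {
  "steps": [
    {"tx": 0,"ty": 0,"tz": 1.5,"rx": 0,"ry": 0,"rz": 0,"hand": 15},
    {"tx": 0,"ty": 0,"tz": 0,"rx": 0,"ry": 0,"rz": 0,"hand": 15}
  ]
}}

```text
time_s: 10.07
ee_pos: [0.5176, 0.3497, 0.0153]
ee_rot: [0.612, 0.791, 0.0, -0.0]
contact_force: [-5.5, -2.7, 13.7]
finger_gap: 0.282
grip_force: 50.8
```

Contact with the mat, as expected. Release and go up.

Request:
{"name": "arm_command", "arguments": {
  "steps": [
    {"tx": 0,"ty": 0,"tz": -1,"rx": 0,"ry": 0,"rz": 0,"hand": 50},
    {"tx": 0,"ty": 0,"tz": 0,"rx": 0,"ry": 0,"rz": 0,"hand": 50},
    {"tx": 0,"ty": 0,"tz": 0,"rx": 0,"ry": 0,"rz": 0,"hand": 50},
    {"tx": 0,"ty": 0,"tz": 0,"rx": 0,"ry": 0,"rz": 0,"hand": 50},
    {"tx": 0,"ty": 0,"tz": -5,"rx": 0,"ry": 0,"rz": 0,"hand": 50},
    {"tx": 0,"ty": 0,"tz": -15,"rx": 0,"ry": 0,"rz": 0,"hand": 50},
    {"tx": 0,"ty": 0,"tz": -30,"rx": 0,"ry": 0,"rz": 0,"hand": 85},
    {"tx": 0,"ty": 0,"tz": -35,"rx": 0,"ry": 0,"rz": 0,"hand": 85},
    {"tx": 0,"ty": 0,"tz": -35,"rx": 0,"ry": 0,"rz": 0,"hand": 85},
    {"tx": 0,"ty": 0,"tz": -35,"rx": 0,"ry": 0,"rz": 0,"hand": 85},
    {"tx": 0,"ty": 0,"tz": -25,"rx": 0,"ry": 0,"rz": 0,"hand": 85},
    {"tx": 0,"ty": 0,"tz": 0,"rx": 0,"ry": 0,"rz": 0,"hand": 85}
  ]
}}

```text
time_s: 11.07
ee_pos: [0.5197, 0.3506, 0.2023]
ee_rot: [0.612, 0.791, 0.004, 0.001]
contact_force: [1.2, -1.3, 0.4]
finger_gap: 0.993
grip_force: 0.0
```

```bash
python3 go.py .551 -.042 .200
python3 - <<'E'
from h import *
a,da=grab('top','t7.png');b,_=grab('scene')
x=a[165:300,150:390]
y=b[175:310,260:500]
cv2.imwrite('pics/c7.png',np.vstack([cv2.resize(i[:,:,::-1],(533,300),interpolation=cv2.INTER_CUBIC) for i in (x,y)]))
for n in('top','scene'):
  for t,z in(('cap',.075),('jar_mouth',.0945),('jar',.006),('caddy',0),('lid_knob',.033)):
    for r in place_of(t,n)[:3]:
        u,v=r['at'][0]*640,r['at'][1]*480;print(n,t,round(r['p'],2),round(u,1),round(v,1),np.round(world(n,u,v,z),3))
E
```

```text
t 11.07 p [0.5197 0.3506 0.2023] yaw_y 14.5 z [ 0.006  0.005 -1.   ] F [ 1.2 -1.3  0.4] T [-0.03 -0.01  0.05] gap 84.8 grip 0.0 j [-1.01  0.47  0.5   1.65 -0.25  1.07 -0.18]
tool delta mm [-387.9  -68.2    0.5]
top cap 0.9 351.1 231.0 [ 0.547 -0.051  0.075]
top cap 0.48 197.6 250.7 [0.517 0.337 0.075]
top jar_mouth 0.63 344.5 228.1 [ 0.551 -0.034  0.095]
top jar 0.76 346.3 229.6 [ 0.569 -0.044  0.006]
top caddy 0.91 345.3 238.6 [ 0.545 -0.04   0.   ]
top caddy 0.57 198.1 252.0 [0.529 0.355 0.   ]
top lid_knob 0.87 198.5 255.6 [0.513 0.346 0.033]
top lid_knob 0.79 523.3 309.9 [ 0.33  -0.475  0.033]
top lid_knob 0.69 324.4 305.7 [0.367 0.026 0.033]
scene cap 0.88 306.4 274.9 [ 0.554 -0.051  0.075]
scene jar_mouth 0.56 310.0 273.2 [ 0.566 -0.045  0.095]
scene jar 0.7 308.2 286.8 [ 0.556 -0.049  0.006]
scene caddy 0.7 310.2 285.9 [ 0.554 -0.04   0.   ]
scene lid_knob 0.91 331.6 174.5 [0.234 0.251 0.033]
scene lid_knob 0.76 407.7 216.3 [0.523 0.359 0.033]
scene lid_knob 0.56 146.6 297.9 [ 0.336 -0.482  0.033]
```

View pics/c7.png

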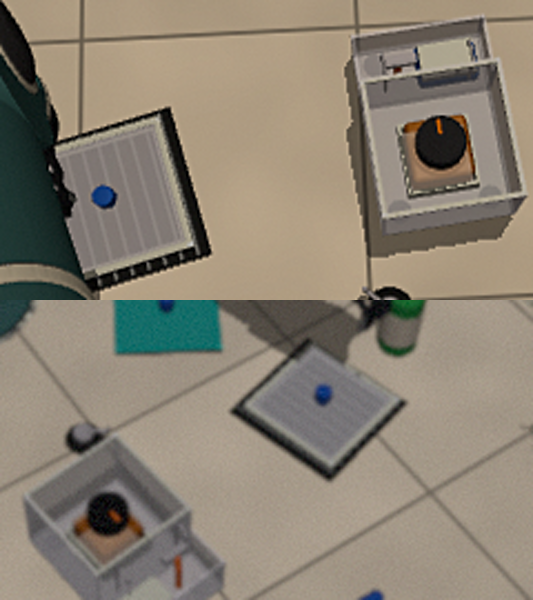

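The lid lies flat on the mat (crop (105,196), well centred). The black cap is visible in the caddy at crop (440,143), with the orange mark pointing away from the robot. Now I'll measure the cap.

Run:
```python
from h import *
def cap(n,roi):
    im,d=grab(n);x0,y0,x1,y1=roi;s=im[y0:y1,x0:x1].astype(int)
    m=(s.max(2)<75).astype(np.uint8);o=((s[...,0]>110)&(s[...,0]-s[...,2]>70))
    k=cv2.morphologyEx(m,cv2.MORPH_CLOSE,np.ones((5,5)))
    N,l,st,c=cv2.connectedComponentsWithStats(k);i=1+np.argmax(st[1:,4]);q=(l==i)
    cn,_=cv2.findContours(q.astype(np.uint8),0,1);hull=cv2.fillConvexPoly(np.zeros(m.shape,np.uint8),cv2.convexHull(cn[0]),1)
    ys,xs=np.nonzero(hull);mo=o&(hull>0);oy,ox=np.nonzero(mo)
    print(n,'bbox',xs.min()+x0,xs.max()+x0,ys.min()+y0,ys.max()+y0,'cen',xs.mean()+x0,ys.mean()+y0,'mark',len(ox),ox.mean()+x0,oy.mean()+y0)
    for r in range(m.shape[0]): print(''.join('O' if o[r,j] else '#' if m[r,j] else '.' for j in range(m.shape[1])))
    return (xs.mean()+x0,ys.mean()+y0),np.c_[ox+x0,oy+y0]
def rimpix(n,cx,cy):
    P=[]
    for z in(.075,.1005):
        for a in np.linspace(0,6.28,60): P.append(proj(n,(cx+.0285*np.cos(a),cy+.0285*np.sin(a),z)))
    h=cv2.convexHull(np.array(P,np.float32));M=cv2.moments(h);return np.array([M['m10'],M['m01']])/M['m00']
from scipy.optimize import least_squares
obs={}
mk={}
for n,roi in(('top',(330,210,370,250)),('scene',(290,255,325,290))): obs[n],mk[n]=cap(n,roi)
for ns in(['top'],['scene'],['top','scene']):
    r=least_squares(lambda p:np.concatenate([rimpix(n,*p)-obs[n] for n in ns]),[.551,-.042]);print(ns,r.x.round(4),r.fun.round(2))
for n in mk:
    w=np.array([world(n,*p,z=.1005) for p in mk[n]]);print(n,w.mean(0).round(4),'dir',np.degrees(np.arctan2(w.mean(0)[1]-r.x[1],w.mean(0)[0]-r.x[0])).round(1))
```

```text
top bbox 337 362 217 241 cen 348.6577868852459 228.9405737704918 mark 19 352.63157894736844 226.10526315789474
........................................
........................................
........................................
........................................
........................................
........................................
........................................
................#####..OOOOO............
.............####.######.OOOO...........
..........O.####OO.#######OOO...........
....OO.OOO######.O.########OO...........
....OOOOO.#######OO########.OO..........
....OOOO.########OO#########.O..........
.##.OOOO#########OO##########O..........
.##.OOO.#########OO###########..........
.......#######################..........
#......#######################O.........
.......#######################..........
.......#######################..........
.......#######################..........
.......#######################O.........
.......#######################O.........
......O#######################O.........
.......######################..O........
.....
[... 3123 characters left out ...]
f)
                             ^^^
    df = [f_eval - f0 for f_eval in f_evals]
                                    ^^^^^^^
    f = np.atleast_1d(self.fun(x, *self.args, **self.kwargs))
                      ~~~~~~~~^^^^^^^^^^^^^^^^^^^^^^^^^^^^^^
    return np.atleast_1d(self.fun(x))
                         ~~~~~~~~^^^
    return self.f(x, *self.args, **self.kwargs)
           ~~~~~~^^^^^^^^^^^^^^^^^^^^^^^^^^^^^^
  File "<stdin>", line 22, in <lambda>
  File "<stdin>", line 15, in rimpix
  File "h.py", line 13, in proj
    m=cams.camera_model(n);V=np.array(m['view']);q=np.array(m['mtx'])@(V[:3,:3]@np.array(p)+V[:3,3]);return q[:2]/q[2]
ValueError: time passes only in moves, steps and waits
```

```bash
sed -i 's/^def grab/import functools\n_cm=functools.lru_cache(lambda n:cams.camera_model(n))\ndef grab/; s/m=cams.camera_model(n)/m=_cm(n)/' h.py
python3 - <<'E'
from h import *
from scipy.optimize import least_squares
def rimpix(n,cx,cy):
    P=[proj(n,(cx+.0285*np.cos(a),cy+.0285*np.sin(a),z)) for z in(.075,.1005) for a in np.linspace(0,6.28,60)]
    h=cv2.convexHull(np.array(P,np.float32));M=cv2.moments(h);return np.array([M['m10'],M['m01']])/M['m00'],h[:,0].min(0),h[:,0].max(0)
obs={'top':np.array([348.1,228.9]),'scene':np.array([308.1,271.4])}
for ns in(['top'],['scene'],['top','scene']):
    r=least_squares(lambda p:np.concatenate([rimpix(n,*p)[0]-obs[n] for n in ns]),[.551,-.042],diff_step=1e-3);print(ns,r.x.round(4),r.fun.round(2))
for n in obs: print(n,rimpix(n,*r.x))
for n,ps in(('top',[(346.8,219),(347.6,224)]),('scene',[(310.5,271),(312,273)])):
    w=[world(n,*p,z=.1005) for p in ps];print(n,[(x.round(4),np.degrees(np.arctan2(x[1]-r.x[1],x[0]-r.x[0])).round(1)) for x in w])
E
python3 go.py .551 -.042 .2
```

```text
['top'] [ 0.55   -0.0432] [-0.  0.]
['scene'] [ 0.5536 -0.0441] [-0. -0.]
['top', 'scene'] [ 0.5513 -0.0435] [ 0.06 -0.51 -0.24 -0.65]
top (array([348.15761252, 228.38650998]), array([336.613  , 216.18372], dtype=float32), array([359.86682, 240.66853], dtype=float32))
scene (array([307.85935921, 270.75092636]), array([298.10803, 260.38855], dtype=float32), array([317.49902, 281.14603], dtype=float32))
top [(array([ 0.5727, -0.0409,  0.1005]), np.float64(6.9)), (array([ 0.5597, -0.042 ,  0.1005]), np.float64(9.7))]
scene [(array([ 0.5634, -0.0414,  0.1005]), np.float64(9.9)), (array([ 0.5717, -0.0414,  0.1005]), np.float64(5.8))]
t 11.77 p [0.5176 0.3497 0.1954] yaw_y 14.6 z [-0. -0. -1.] F [0.3 0.1 0.4] T [0.02 0.01 0.04] gap 85.2 grip 0.0 j [-1.01  0.48  0.49  1.66 -0.25  1.07 -0.18]
tool delta mm [-387.5  -66.1   -4.5]
```

Cap axis is about (0.551, -0.043), consistent with the knob, and the mark is at about 8°. Moving back over the caddy.

Request:
{"name": "arm_command", "arguments": {
  "steps": [
    {"tx": -20,"ty": -4,"tz": 0,"rx": 0,"ry": 0,"rz": 0,"hand": 85},
    {"tx": -30,"ty": -5,"tz": 0,"rx": 0,"ry": 0,"rz": 0,"hand": 85},
    {"tx": -35,"ty": -6,"tz": 0,"rx": 0,"ry": 0,"rz": 0,"hand": 85},
    {"tx": -35,"ty": -6,"tz": 0,"rx": 0,"ry": 0,"rz": 0,"hand": 85},
    {"tx": -35,"ty": -6,"tz": 0,"rx": 0,"ry": 0,"rz": 0,"hand": 85},
    {"tx": -35,"ty": -6,"tz": 0,"rx": 0,"ry": 0,"rz": 0,"hand": 85},
    {"tx": -35,"ty": -6,"tz": 0,"rx": 0,"ry": 0,"rz": 0,"hand": 85},
    {"tx": -35,"ty": -6,"tz": 0,"rx": 0,"ry": 0,"rz": 0,"hand": 85},
    {"tx": -35,"ty": -6,"tz": 0,"rx": 0,"ry": 0,"rz": 0,"hand": 85},
    {"tx": -35,"ty": -6,"tz": 0,"rx": 0,"ry": 0,"rz": 0,"hand": 85},
    {"tx": -35,"ty": -6,"tz": 0,"rx": 0,"ry": 0,"rz": 0,"hand": 85},
    {"tx": -23,"ty": -3,"tz": 0,"rx": 0,"ry": 0,"rz": 0,"hand": 85},
    {"tx": 0,"ty": 0,"tz": 0,"rx": 0,"ry": 0,"rz": 4,"hand": 85},
    {"tx": 0,"ty": 0,"tz": 0,"rx": 0,"ry": 0,"rz": 4,"hand": 85},
    {"tx": 0,"ty": 0,"tz": 0,"rx": 0,"ry": 0,"rz": 0,"hand": 85},
    {"tx": 0,"ty": 0,"tz": 0,"rx": 0,"ry": 0,"rz": 0,"hand": 85}
  ],
  "force": 100
}}

```text
time_s: 13.1
ee_pos: [0.5512, -0.0422, 0.1955]
ee_rot: [0.665, 0.747, -0.0, 0.0]
contact_force: [-1.2, -0.6, 0.9]
finger_gap: 0.997
grip_force: 0.0
```

```bash
python3 go.py .551 -.043 .065
```

```text
t 13.1 p [ 0.5512 -0.0422  0.1955] yaw_y 6.7 z [-0. -0. -1.] F [-1.2 -0.6  0.9] T [-0.02  0.06  0.04] gap 85.1 grip 0.0 j [-0.5   0.38  0.65  1.84 -0.27  1.01  0.38]
tool delta mm [ -0.7  -0.3 130.5]
```

Request:
{"name": "arm_command", "arguments": {
  "steps": [
    {"tx": -0.7,"ty": 0,"tz": 20,"rx": 0,"ry": 0,"rz": 0,"hand": 85},
    {"tx": 0,"ty": 0,"tz": 25,"rx": 0,"ry": 0,"rz": 0,"hand": 85},
    {"tx": 0,"ty": 0,"tz": 20,"rx": 0,"ry": 0,"rz": 0,"hand": 85},
    {"tx": 0,"ty": 0,"tz": 15,"rx": 0,"ry": 0,"rz": 0,"hand": 85},
    {"tx": 0,"ty": 0,"tz": 15,"rx": 0,"ry": 0,"rz": 0,"hand": 85},
    {"tx": 0,"ty": 0,"tz": 15,"rx": 0,"ry": 0,"rz": 0,"hand": 85},
    {"tx": 0,"ty": 0,"tz": 10,"rx": 0,"ry": 0,"rz": 0,"hand": 85},
    {"tx": 0,"ty": 0,"tz": 7,"rx": 0,"ry": 0,"rz": 0,"hand": 85},
    {"tx": 0,"ty": 0,"tz": 0,"rx": 0,"ry": 0,"rz": 0,"hand": 85},
    {"tx": 0,"ty": 0,"tz": 0,"rx": 0,"ry": 0,"rz": 0,"hand": 85}
  ],
  "force": 100
}}

```text
time_s: 13.93
ee_pos: [0.5515, -0.0431, 0.0688]
ee_rot: [0.665, 0.747, -0.0, 0.0]
contact_force: [-0.0, 0.5, 0.7]
finger_gap: 0.993
grip_force: 0.0
```

Request:
{"name": "arm_command", "arguments": {
  "steps": [
    {"tx": 0,"ty": 0,"tz": 0,"rx": 0,"ry": 0,"rz": 0,"hand": 64},
    {"tx": 0,"ty": 0,"tz": 0,"rx": 0,"ry": 0,"rz": 0,"hand": 64},
    {"tx": 0,"ty": 0,"tz": 0,"rx": 0,"ry": 0,"rz": 0,"hand": 64},
    {"tx": 0,"ty": 0,"tz": 0,"rx": 0,"ry": 0,"rz": 0,"hand": 64}
  ]
}}

```text
time_s: 14.27
ee_pos: [0.5512, -0.0432, 0.0689]
ee_rot: [0.665, 0.746, 0.0, -0.0]
contact_force: [-4.4, -1.5, 2.4]
finger_gap: 0.751
grip_force: 2.2
```

```bash
python3 go.py .551 -.043 .065;python3 - <<'E'
from h import *
b,d=grab('scene')
x=b[225:300,260:360];cv2.imwrite('pics/c8.png',cv2.resize(x[:,:,::-1],(800,600),interpolation=cv2.INTER_CUBIC))
E
```

```text
t 14.27 p [ 0.5512 -0.0432  0.0689] yaw_y 6.6 z [-0.  0. -1.] F [-4.4 -1.5  2.4] T [-0.15  0.86  0.  ] gap 64.2 grip 2.2 j [-0.41  0.55  0.56  1.93 -0.41  0.77  0.49]
tool delta mm [ 0.2 -0.2  3.9]
```

View pics/c8.png

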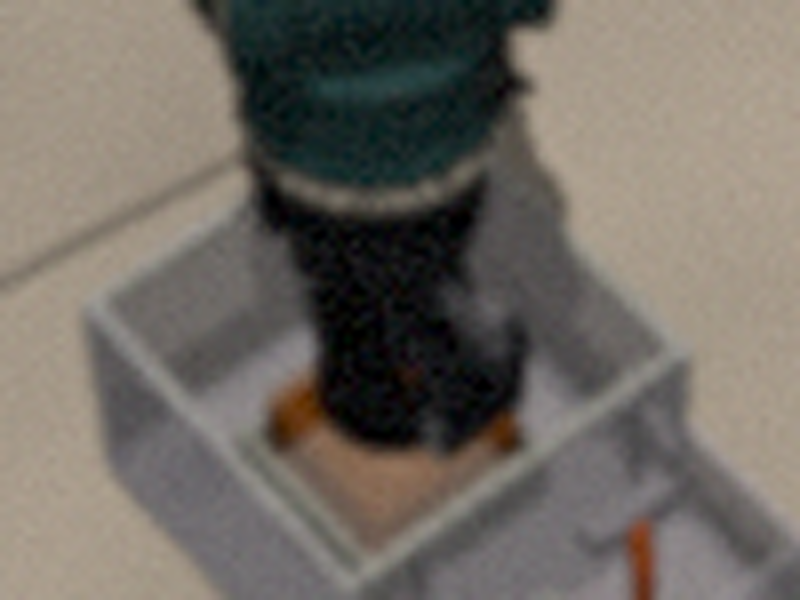

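The jaws straddle the cap inside the caddy, with the tips down near its lower edge. Fx of -4 N says the cap sits about 3 mm toward the robot from the jaw centre, so I'll recentre, lower slightly and close.

Request:
{"name": "arm_command", "arguments": {
  "steps": [
    {"tx": 0,"ty": -2.5,"tz": 0,"rx": 0,"ry": 0,"rz": 0,"hand": 66},
    {"tx": 0,"ty": 0,"tz": 2,"rx": 0,"ry": 0,"rz": 0,"hand": 64},
    {"tx": 0,"ty": 0,"tz": 0,"rx": 0,"ry": 0,"rz": 0,"hand": 61},
    {"tx": 0,"ty": 0,"tz": 0,"rx": 0,"ry": 0,"rz": 0,"hand": 60},
    {"tx": 0,"ty": 0,"tz": 0,"rx": 0,"ry": 0,"rz": 0,"hand": 60}
  ]
}}

```text
time_s: 14.73
ee_pos: [0.5494, -0.0434, 0.0672]
ee_rot: [0.665, 0.746, 0.001, 0.0]
contact_force: [-4.5, 0.8, 15.5]
finger_gap: 0.706
grip_force: 23.0
```

```bash
python3 go.py
```

```text
t 14.73 p [ 0.5494 -0.0434  0.0672] yaw_y 6.6 z [ 0.001  0.    -1.   ] F [-4.5  0.8 15.5] T [ 0.13  0.88 -0.  ] gap 60.3 grip 23.0 j [-0.41  0.55  0.56  1.94 -0.41  0.77  0.49]
```

Request:
{"name": "arm_command", "arguments": {
  "steps": [
    {"tx": 0,"ty": 0,"tz": -3,"rx": 0,"ry": 0,"rz": 0,"hand": 64},
    {"tx": 0,"ty": 0,"tz": 0,"rx": 0,"ry": 0,"rz": 0,"hand": 64},
    {"tx": 0,"ty": 0,"tz": 0,"rx": 0,"ry": 0,"rz": 0,"hand": 64}
  ]
}}

```text
time_s: 14.98
ee_pos: [0.5491, -0.0433, 0.0696]
ee_rot: [0.665, 0.746, 0.0, 0.0]
contact_force: [0.8, -0.8, -0.1]
finger_gap: 0.747
grip_force: 1.8
```

Request:
{"name": "arm_command", "arguments": {
  "steps": [
    {"tx": 0,"ty": 0,"tz": 0,"rx": 0,"ry": 0,"rz": 0,"hand": 60},
    {"tx": 0,"ty": 0,"tz": 0,"rx": 0,"ry": 0,"rz": 0,"hand": 60},
    {"tx": 0,"ty": 0,"tz": 0,"rx": 0,"ry": 0,"rz": 0,"hand": 60}
  ]
}}

```text
time_s: 15.23
ee_pos: [0.5493, -0.0434, 0.07]
ee_rot: [0.665, 0.746, 0.0, 0.0]
contact_force: [-1.5, 2.3, 11.2]
finger_gap: 0.71
grip_force: 22.8
```

```bash
python3 go.py
```

```text
t 15.23 p [ 0.5493 -0.0434  0.07  ] yaw_y 6.6 z [ 0.001  0.    -1.   ] F [-1.5  2.3 11.2] T [0.23 0.37 0.  ] gap 60.7 grip 22.8 j [-0.41  0.55  0.56  1.93 -0.41  0.77  0.49]
```

Contact is on the cap's side: same gap and force at two heights, now centred. Grip at the lower height with 100 N.

Request:
{"name": "arm_command", "arguments": {
  "steps": [
    {"tx": 0,"ty": 0,"tz": 0,"rx": 0,"ry": 0,"rz": 0,"hand": 66},
    {"tx": 0,"ty": 0,"tz": 3,"rx": 0,"ry": 0,"rz": 0,"hand": 66},
    {"tx": 0,"ty": 0,"tz": 0,"rx": 0,"ry": 0,"rz": 0,"hand": 66},
    {"tx": 0,"ty": 0,"tz": 0,"rx": 0,"ry": 0,"rz": 0,"hand": 66}
  ]
}}

```text
time_s: 15.57
ee_pos: [0.5486, -0.0434, 0.0661]
ee_rot: [0.665, 0.746, -0.0, -0.0]
contact_force: [-0.1, 0.9, 1.0]
finger_gap: 0.775
grip_force: 0.0
```

Request:
{"name": "arm_command", "arguments": {
  "steps": [
    {"tx": 0,"ty": 0,"tz": 0,"rx": 0,"ry": 0,"rz": 0,"hand": 45},
    {"tx": 0,"ty": 0,"tz": 0,"rx": 0,"ry": 0,"rz": 0,"hand": 45},
    {"tx": 0,"ty": 0,"tz": 0,"rx": 0,"ry": 0,"rz": 0,"hand": 45},
    {"tx": 0,"ty": 0,"tz": 0,"rx": 0,"ry": 0,"rz": 0,"hand": 45}
  ],
  "force": 90
}}

```text
time_s: 15.9
ee_pos: [0.5493, -0.0434, 0.0675]
ee_rot: [0.665, 0.746, 0.001, 0.0]
contact_force: [-5.9, 2.1, 21.2]
finger_gap: 0.655
grip_force: 90.6
```

```bash
python3 go.py
```

```text
t 15.9 p [ 0.5493 -0.0434  0.0675] yaw_y 6.6 z [ 0.001  0.001 -1.   ] F [-5.9  2.1 21.2] T [0.35 1.19 0.04] gap 56.0 grip 90.6 j [-0.41  0.55  0.56  1.93 -0.41  0.77  0.49]
```

Gripped (56 mm, 90 N). Ease the downward push and begin unscrewing anticlockwise.

Request:
{"name": "arm_command", "arguments": {
  "steps": [
    {"tx": 0,"ty": 0,"tz": -1,"rx": 0,"ry": 0,"rz": -2,"hand": 45},
    {"tx": 0,"ty": 0,"tz": 0,"rx": 0,"ry": 0,"rz": -4,"hand": 45},
    {"tx": 0,"ty": 0,"tz": 0,"rx": 0,"ry": 0,"rz": -4,"hand": 45},
    {"tx": 0,"ty": 0,"tz": 0,"rx": 0,"ry": 0,"rz": -4,"hand": 45},
    {"tx": 0,"ty": 0,"tz": 0,"rx": 0,"ry": 0,"rz": -4,"hand": 45},
    {"tx": 0,"ty": 0,"tz": -0.5,"rx": 0,"ry": 0,"rz": -4,"hand": 45},
    {"tx": 0,"ty": 0,"tz": 0,"rx": 0,"ry": 0,"rz": -4,"hand": 45},
    {"tx": 0,"ty": 0,"tz": 0,"rx": 0,"ry": 0,"rz": -4,"hand": 45}
  ]
}}

```text
time_s: 16.57
ee_pos: [0.5497, -0.0434, 0.0689]
ee_rot: [0.448, 0.894, 0.001, 0.001]
contact_force: [-1.9, -0.1, 15.0]
finger_gap: 0.65
grip_force: 96.9
```

```bash
python3 go.py
```

```text
t 16.57 p [ 0.5497 -0.0434  0.0689] yaw_y 36.7 z [ 0.002  0.    -1.   ] F [-1.9 -0.1 15. ] T [ 0.23  0.28 -0.31] gap 55.5 grip 96.9 j [-0.31  0.52  0.43  1.93 -0.31  0.75  0.93]
```

Request:
{"name": "arm_command", "arguments": {
  "steps": [
    {"tx": 0,"ty": 0,"tz": -0.3,"rx": 0,"ry": 0,"rz": -4,"hand": 45},
    {"tx": 0,"ty": 0,"tz": -0.3,"rx": 0,"ry": 0,"rz": -4,"hand": 45},
    {"tx": 0,"ty": 0,"tz": -0.3,"rx": 0,"ry": 0,"rz": -4,"hand": 45},
    {"tx": 0,"ty": 0,"tz": -0.3,"rx": 0,"ry": 0,"rz": -4,"hand": 45},
    {"tx": 0,"ty": 0,"tz": -0.3,"rx": 0,"ry": 0,"rz": -4,"hand": 45},
    {"tx": 0,"ty": 0,"tz": -0.3,"rx": 0,"ry": 0,"rz": -4,"hand": 45},
    {"tx": 0,"ty": 0,"tz": 0,"rx": 0,"ry": 0,"rz": -4,"hand": 45}
  ]
}}

```text
time_s: 17.15
ee_pos: [0.5488, -0.0434, 0.0698]
ee_rot: [0.219, 0.976, -0.0, -0.0]
contact_force: [-0.4, -0.2, -0.0]
finger_gap: 0.655
grip_force: 95.2
```

```bash
python3 go.py
```

```text
t 17.15 p [ 0.5488 -0.0434  0.0698] yaw_y 64.8 z [-0. -0. -1.] F [-0.4 -0.2 -0. ] T [ 0.01  0.   -0.01] gap 55.9 grip 95.2 j [-0.22  0.5   0.31  1.93 -0.22  0.74  1.34]
```

Request:
{"name": "arm_command", "arguments": {
  "steps": [
    {"tx": 0,"ty": 0,"tz": 0,"rx": 0,"ry": 0,"rz": -4,"hand": 45},
    {"tx": 0,"ty": 0,"tz": 0,"rx": 0,"ry": 0,"rz": -4,"hand": 45},
    {"tx": 0,"ty": 0,"tz": 0,"rx": 0,"ry": 0,"rz": -4,"hand": 45},
    {"tx": 0,"ty": 0,"tz": 0,"rx": 0,"ry": 0,"rz": 0,"hand": 45},
    {"tx": 0,"ty": 0,"tz": 0,"rx": 0,"ry": 0,"rz": 0,"hand": 45}
  ]
}}

```text
time_s: 17.57
ee_pos: [0.5488, -0.0435, 0.0698]
ee_rot: [0.118, 0.993, 0.0, 0.0]
contact_force: [1.2, 0.7, -0.6]
finger_gap: 0.655
grip_force: 95.2
```

```bash
python3 go.py
```

```text
t 17.57 p [ 0.5488 -0.0435  0.0698] yaw_y 76.4 z [ 0.  0. -1.] F [ 1.2  0.7 -0.6] T [-0.13 -0.18 -0.02] gap 55.9 grip 95.2 j [-0.18  0.5   0.26  1.93 -0.18  0.74  1.51]
```

Torque has vanished after 70°. Lift a little and watch the weight: the jar would show as -4 N.

Request:
{"name": "arm_command", "arguments": {
  "steps": [
    {"tx": 0,"ty": 0,"tz": -2,"rx": 0,"ry": 0,"rz": 0,"hand": 45},
    {"tx": 0,"ty": 0,"tz": -2,"rx": 0,"ry": 0,"rz": 0,"hand": 45},
    {"tx": 0,"ty": 0,"tz": 0,"rx": 0,"ry": 0,"rz": 0,"hand": 45},
    {"tx": 0,"ty": 0,"tz": 0,"rx": 0,"ry": 0,"rz": 0,"hand": 45},
    {"tx": 0,"ty": 0,"tz": 0,"rx": 0,"ry": 0,"rz": 0,"hand": 45}
  ]
}}

```text
time_s: 17.98
ee_pos: [0.5489, -0.0433, 0.0739]
ee_rot: [0.117, 0.993, -0.0, 0.0]
contact_force: [1.2, -1.1, 1.1]
finger_gap: 0.652
grip_force: 95.4
```

```bash
python3 go.py
python3 - <<'E'
from h import *
F=[]
for i in range(5): cams.grab_frame('scene');F.append(ctrl.observe()['contact_force'])
print(np.mean(F,0).round(2))
E
```

```text
t 17.98 p [ 0.5489 -0.0433  0.0739] yaw_y 76.5 z [ 0. -0. -1.] F [ 1.2 -1.1  1.1] T [-0.21 -0.21  0.  ] gap 55.7 grip 95.4 j [-0.18  0.49  0.26  1.92 -0.18  0.75  1.51]
[ 1.01 -0.8  -0.29]
```

Only the cap's weight shows, so the threads are free. Lift straight up.

Request:
{"name": "arm_command", "arguments": {
  "steps": [
    {"tx": 0,"ty": 0,"tz": -3,"rx": 0,"ry": 0,"rz": 0,"hand": 45},
    {"tx": 0,"ty": 0,"tz": -3,"rx": 0,"ry": 0,"rz": 0,"hand": 45},
    {"tx": 0,"ty": 0,"tz": 0,"rx": 0,"ry": 0,"rz": 0,"hand": 45},
    {"tx": 0,"ty": 0,"tz": 0,"rx": 0,"ry": 0,"rz": 0,"hand": 45}
  ]
}}

```text
time_s: 18.57
ee_pos: [0.549, -0.0433, 0.0801]
ee_rot: [0.117, 0.993, 0.0, 0.0]
contact_force: [0.3, -0.3, -0.1]
finger_gap: 0.652
grip_force: 95.4
```

Request:
{"name": "arm_command", "arguments": {
  "steps": [
    {"tx": 0,"ty": 0,"tz": -5,"rx": 0,"ry": 0,"rz": 0,"hand": 45},
    {"tx": 0,"ty": 0,"tz": -6,"rx": 0,"ry": 0,"rz": 0,"hand": 45},
    {"tx": 0,"ty": 0,"tz": -8,"rx": 0,"ry": 0,"rz": 0,"hand": 45},
    {"tx": 0,"ty": 0,"tz": -8,"rx": 0,"ry": 0,"rz": 0,"hand": 45},
    {"tx": 0,"ty": 0,"tz": -8,"rx": 0,"ry": 0,"rz": 0,"hand": 45},
    {"tx": 0,"ty": 0,"tz": -5,"rx": 0,"ry": 0,"rz": 0,"hand": 45},
    {"tx": 0,"ty": 0,"tz": 0,"rx": 0,"ry": 0,"rz": 0,"hand": 45},
    {"tx": 0,"ty": 0,"tz": 0,"rx": 0,"ry": 0,"rz": 0,"hand": 45},
    {"tx": 0,"ty": 0,"tz": 0,"rx": 0,"ry": 0,"rz": 0,"hand": 45},
    {"tx": 0,"ty": 0,"tz": 0,"rx": 0,"ry": 0,"rz": 0,"hand": 45}
  ]
}}

```text
time_s: 19.4
ee_pos: [0.5486, -0.0434, 0.1194]
ee_rot: [0.117, 0.993, -0.0, -0.0]
contact_force: [0.4, -0.2, -0.8]
finger_gap: 0.654
grip_force: 95.4
```

```bash
python3 go.py
python3 - <<'E'
from h import *
im,d=grab('scene')
a=place_of('cap','scene')[:2];b=place_of('jar_mouth','scene')[:2];c=place_of('jar','scene')[:2]
print([(np.round(np.array(r['at'])*[640,480],1),round(r['p'],2)) for r in a+b+c])
for p in [(.549,-.0434,.130),(.549,-.0434,.0945),(.549,-.0434,.006)]: print(p,proj('scene',p).round(1))
s=im[240:300,285:335].astype(int)
for r in s: print(''.join('O' if q[0]>90 and q[0]-q[2]>50 else '#' if q.max()<75 else 'w' if q.min()>135 else '.' for q in r))
E
```

```text
t 19.4 p [ 0.5486 -0.0434  0.1194] yaw_y 76.6 z [-0.001 -0.    -1.   ] F [ 0.4 -0.2 -0.8] T [ 0.03 -0.03  0.04] gap 55.9 grip 95.4 j [-0.2   0.42  0.28  1.9  -0.15  0.84  1.49]
[(array([308.8, 265.5]), 0.72), (array([308.9, 268.6]), 0.44), (array([306.5, 270. ]), 0.94), (array([308.2, 286.2]), 0.77)]
(0.549, -0.0434, 0.13) [307.  262.5]
(0.549, -0.0434, 0.0945) [307.4 269. ]
(0.549, -0.0434, 0.006) [308.3 284.3]
....#########################################..www
....#########################################..www
.....########################################..www
.....########################################..www
.....##############################.########..wwww
.....##############################.########..wwww
.....#######################################..wwww
##...#######################################...www
############################################...www
############################################....ww
############################################....ww
#######..###################################.....w
#######.###################################......w
######..#############
[... 1675 characters left out ...]
........O.OO.........................
........w.........................................
..................................................
..................................................
..................................................
............w.....................................
..................................................
..................................................
..................................................
..................................................
..........................#.......................
..................................................
..................................................
.................................................w
```

The cap is held about 32 mm above the mouth, the jar is seated, and the wrist carries only the cap's weight. Handing in.

```bash
python3 -c "
from bench import ctrl
print(ctrl.finish_job())"
```

```text
the job is handed in; nothing more can be done
None
```

I handed the job in at about 19.5 s of the 53 s. The lid lies flat on the mat, the cap was unscrewed about 70° and is held level roughly 32 mm above the mouth, and the jar is still seated. The gripper hid the orange mark, so I took the cap's final angle from the tool's turn rather than from a picture. The hand-in returned no verdict.

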